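# Set the iris and polariser levers to their long marks

## Task

Get the two lens fixtures on the bench ready for a camera calibration: push the iris lever and the polariser lever around, in either order, until each lever's needle lies on the one long mark of its scale, and leave both there. Only push the upright tabs with the fingertips or the outside of the fingers: do not pinch them, and leave the loose things on the bench where they are.

Things in the scene. Friction and masses are not known exactly. Their poses are not given: they have to be found in the camera images.
- iris_axis (a point): Point on the vertical axis of the iris fixture (square dark base plate 182 mm, black lens barrel 62 mm high, 36 mm radius at its top), 55 mm above the work surface; its x axis is the lever direction at joint value 0, z is up. The fixture is bolted down.
- iris_ring (a joint): Angle of the iris fixture's dark knurled ring (radius 49 mm, 24 to 38 mm above the work surface) and its lever about the vertical axis, rad, counter-clockwise from above positive, stops at -1.4 and 1.4. Friction (about 2 N at the tab) holds it where it is left; it does not spring back or coast.
- iris_tab (a point): Centre of the upright brass tab on the lever, 72 mm from the axis, 55 mm above the work surface. The tab is a plate 24 mm along the lever, 10 mm thick across it, standing from 33 to 80 mm above the work surface; push on its broad side, for example at 45 to 70 mm height. x points outward along the lever, z up, y counter-clockwise.
- iris_tip (a point): Tip region of the lever's thin 3 mm wide needle, which points outward, 88 mm from the axis, 21 mm above the work surface, in line with the tab. This is the point that has to lie over the long mark.
- iris_mark (a point): Point on the one long dark mark of the fixed aluminium scale disc (radius 98 mm, top 18 mm above the work surface, 29 short thin marks near its rim). The long mark is 6 mm wide and runs from 51 to 97 mm from the axis; this point is 88 mm from the axis, 19 mm above the work surface; x points outward along the mark. It does not move. In every start the mark lies on the counter-clockwise side of the lever.
- iris_tab_left: The counter-clockwise half of that tab's plate (24 x 5 x 42 mm), origin 72 mm from the axis at the tab's middle, 54 mm above the work surface; a finger pressing on the tab's counter-clockwise face touches this half.
- iris_tab_right: The clockwise half of that tab's plate (24 x 5 x 42 mm), origin 72 mm from the axis at the tab's middle, 54 mm above the work surface; a finger pressing on the tab's clockwise face touches this half.
- polar_axis (a point): Point on the vertical axis of the polariser fixture (round dark base plate, 216 mm across, low aluminium barrel 44 mm high with a green glass window), 55 mm above the work surface; its x axis is the lever direction at joint value 0, z is up. The fixture is bolted down.
- polar_ring (a joint): Angle of the polariser fixture's dark knurled ring (radius 49 mm, 24 to 38 mm above the work surface) and its lever about the vertical axis, rad, counter-clockwise from above positive, stops at -1.4 and 1.4. Friction (about 2 N at the tab) holds it where it is left; it does not spring back or coast.
- polar_tab (a point): Centre of the upright brass tab on the lever, 72 mm from the axis, 55 mm above the work surface. The tab is a plate 24 mm along the lever, 10 mm thick across it, standing from 33 to 80 mm above the work surface; push on its broad side, for example at 45 to 70 mm height. x points outward along the lever, z up, y counter-clockwise.
- polar_tip (a point): Tip region of the lever's thin 3 mm wide needle, which points outward, 88 mm from the axis, 21 mm above the work surface, in line with the tab. This is the point that has to lie over the long mark.
- polar_mark (a point): Point on the one long dark mark of the fixed aluminium scale disc (radius 98 mm, top 18 mm above the work surface, 29 short thin marks near its rim). The long mark is 6 mm wide and runs from 51 to 97 mm from the axis; this point is 88 mm from the axis, 19 mm above the work surface; x points outward along the mark. It does not move. In every start the mark lies on the clockwise side of the lever.
- polar_tab_left: The counter-clockwise half of that tab's plate (24 x 5 x 42 mm), origin 72 mm from the axis at the tab's middle, 54 mm above the work surface; a finger pressing on the tab's counter-clockwise face touches this half.
- polar_tab_right: The clockwise half of that tab's plate (24 x 5 x 42 mm), origin 72 mm from the axis at the tab's middle, 54 mm above the work surface; a finger pressing on the tab's clockwise face touches this half.
- marker_pin: loose marker pin, 26 mm round steel foot, thin rod, 16 mm ball on top, 74 mm high, between the fixtures; origin under the foot. Bystander.
- marker_pin2: loose marker pin like the other but 54 mm high, between the fixtures; origin under the foot. Bystander.
- lens_cap: loose black lens cap, 60 mm across, 10 mm high, origin under its centre. Bystander.
- spare_lens: loose black spare lens, 52 mm across, 45 mm high, origin under its centre. Bystander.
- driver: loose screwdriver lying flat, origin under its middle. Bystander.
- mouse: loose black computer mouse, 105 x 60 mm, 30 mm high, origin under it. Bystander.
- cleaner: loose small bottle, 40 mm across, 90 mm high, origin under its centre. Bystander.
- screw_tray: loose grey open tray 100 x 140 x 30 mm, origin under its centre. Bystander.
Things that resemble listed ones, but are neither listed nor needed, are in the scene too. What is shaped like the part that bears polar_axis but blue is not meant.

How it is judged (in metres and radians):
At the end, for the whole second after the job is handed in: Each needle point lies within 5 mm (horizontally) of its long mark's point and both rings are at rest (horizontal distance between iris_tip and iris_mark below 0.005 m and velocity of joint iris_ring between -0.05 and 0.05 rad/s and horizontal distance between polar_tip and polar_mark below 0.005 m and velocity of joint polar_ring between -0.05 and 0.05 rad/s); the robot touches nothing.
It fails at once if the iris lever's tab is pinched (pressed on both faces at once) instead of pushed (contact force between the fingers and iris_tab_left above 2 N and contact force between the fingers and iris_tab_right above 2 N).
It fails at once if the polariser lever's tab is pinched (pressed on both faces at once) instead of pushed (contact force between the fingers and polar_tab_left above 2 N and contact force between the fingers and polar_tab_right above 2 N).
It fails at once if a loose thing on the bench is lifted, carried or pushed away (more than 20 mm) (distance of any of marker_pin, marker_pin2, lens_cap, spare_lens, driver, mouse, cleaner, screw_tray from where it was at the start of the episode above 0.02 m).
It also fails if it takes over 72 s, if anything falls off the work surface, if the arm or the gripper's body presses on something with over 40 N, if the wrist force passes 120 N, or if a joint passes its speed limit or range.

## Robot

A 6-joint arm with a two-finger parallel gripper is mounted at the origin on the work surface. World frame = base frame: x ahead of the robot, y to its left, z up, the work surface at z = 0. Lengths are in mm, angles in rad, forces in N, time in s.
With the tool pointing down it reaches from about 375 to 750 mm from the base axis. Payload 9 kg.
Tool frame: the origin (TCP) lies between the finger pads; the fingertips stand 19 mm ahead of it and the grasp point (between the pads) is the TCP (env.tips_ahead is the distance from the TCP to the fingertips, in mm); z points along the fingers, y is the direction in which the jaws open and shut (so a half turn about z gives the same grasp; the last joint's range is limited). The gripper opens to 85 mm and grips with 20 to 120 N. Pads are 22 mm wide; open, the fingers measure 114 mm over their backs; the gripper's body (76 mm by 85 mm) begins 54 mm behind the grasp point. The pads swing forward as they close: fully open they stand 13 mm farther back than shut.
Start: joints at [0.914, 0.104, 0.097, 1.564, 0, 1.353], TCP at [254.919, 543.186, 250.331] pointing down, gripper open.
Joint ranges: [-2.99, 2.99], [-0.84, 1.86], [-1.1, 1.16], [-1.84, 2.11], [-1.51, 1.56], [-3.14, 3.14]. Speed limits (rad/s): [2.22, 2.22, 2.57, 3.14, 3.14, 3.14].

## Interface

Orientations are given as a unit quaternion [x, y, z, w].
In Python, from bench import env gives the robot as it stands. The module is installed in compiled form; this text tells all that it offers.
- The arm moves only by the shell command python3 -m crank 'ROWS' [FORCE]. ROWS is JSON, a list of rows, each a list of 7 numbers: the shift along the world's x, y, z in mm, then the turn, a rotation vector about the world's x, y, z in degrees, then the opening in per cent of the stroke, from 0 (shut) to 100 (fully open). In form: [[tx, ty, tz, wx, wy, wz, gripper], ...]. A call has 1 to 12 rows; each row shifts and turns the pose as measured when the row begins; what a row does not reach is not made up. A row lasts 1/10 s, in which the tool goes at most 50 mm and 8.59 degrees, less where a joint would pass 70% of its speed; a pose out of reach is approached as far as the arm can. A call is refused whole if a number of a shift passes 50 or a number of a turn 8.59, either way. A call with a gripper value outside its range is refused whole. The fingers move at their own pace and stop on an object; FORCE is the grip in N (left out, the last holds). Time passes only in rows, so rows that do not move let the fingers close. It gives the time, the measured TCP pose, the force and the opening at its end, in the units of the state.
- env.observe(): the state, without advancing time (a new reading comes with each control period).
- env.grab_frame(name): name is "scene" or "top" or "wrist"; returns the picture (420x560x3 uint8, red, green, blue); there is no depth.
- env.camera_model(name): a dict with "fx", "fy", "cx", "cy" (pixels), "R" (3x3) and "t" (3): a world point X has camera coordinates R X + t. Camera axes: x right, y down, z forward; pixel columns grow to the right and rows downward; lengths in mm; the calibration is good to about 2 mm. A picture is of the moment at which its call begins: read the wrist's pose just before it. camera_model takes no time and is no camera call; for the wrist camera it gives the pose at the moment of the call.
- env.finish_job(): hands the job in, once; it reports no verdict.
Trained networks look in the newest picture that a camera, given by its name, has taken for a name from the list of things; names that differ only in an ending like _2 or _b are one class to them, and where a whole thing is asked for, a point or a joint stands for the part that bears it (a point fixed in the world has none). Each returns a list of dicts, best first, with "conf" (0 to 1); they miss things now and then, are a little off and sometimes report something else, mostly with a low value. They report only what shows in the picture. A call takes as long as a camera call. They do not tell look-alikes from the thing itself.
- env.look_for(camera, query): "extent" ([centre column, centre row, width, height] in pixels, round what is visible of it).
The state is a dict: "time_s": time; "joints": joint angles; "joint_velocities": joint speeds; "joint_efforts": joint torques, N m; "eef_pos": TCP position; "tool_rot": TCP orientation; "wrist_force": force on the tool from outside, world axes, zero at the start; "ft_torque": the same for the moment, N m; "opening": finger opening in mm.
Only numpy, scipy, OpenCV 4.12 (cv2) and the standard library are available. Lean on these libraries where they do the work, as an engineer would, in place of code of your own. Each camera call takes 0.05 s, during which the arm holds its last target. There are 200 camera calls.

## Working session

There is one attempt and no reset: what is moved stays moved. The work goes in short steps, Python scripts to look and compute and a shell command to move; the robot and the scene stay as the last step left them, time stands still between calls to the robot, and variables do not carry over. Pictures are saved under pics/ and viewed, about 8 in all and at most 12, crops included, and the job is handed in when it is done.

```bash
mkdir -p pics; cat > h.py <<'E'
from bench import env
import numpy as np, cv2
def px2w(cam,u,v,z):
    m=env.camera_model(cam);R=np.array(m["R"]);t=np.array(m["t"])
    d=R.T@np.array([(u-m["cx"])/m["fx"],(v-m["cy"])/m["fy"],1]);c=-R.T@t
    return c+d*(z-c[2])/d[2]
def w2px(cam,X):
    m=env.camera_model(cam);p=np.array(m["R"])@np.array(X)+np.array(m["t"])
    return m["fx"]*p[0]/p[2]+m["cx"],m["fy"]*p[1]/p[2]+m["cy"]
def save(img,n): cv2.imwrite(f"pics/{n}.png",cv2.cvtColor(img,cv2.COLOR_RGB2BGR))
E
python3 - <<'E'
from h import *
a=env.grab_frame("top");np.save("top0.npy",a);save(cv2.resize(a,(800,600),interpolation=cv2.INTER_CUBIC),"top0")
for q,z in [("iris_ring",38),("iris_tab",80),("iris_tip",21),("iris_mark",18),("polar_ring",38),("polar_tab",80),("polar_tip",21),("polar_mark",18),("marker_pin",0),("spare_lens",45),("cleaner",90)]:
    for r in env.look_for("top",q)[:3]: print(q,round(r["conf"],2),np.round(r["extent"]),px2w("top",*r["extent"][:2],z).round())
m=env.camera_model("top");print(m, env.observe()["tool_rot"],env.observe()["time_s"])
E
```

```text
iris_ring 0.54 [203. 191.  30.  44.] [502. 206.  38.]
iris_ring 0.44 [373. 243.  38.  20.] [ 347. -317.   38.]
iris_tab 0.7 [202. 193.  31.  44.] [488. 199.  80.]
iris_tab 0.63 [142. 213.  30.  36.] [428. 378.  80.]
iris_tip 0.87 [202. 194.  30.  44.] [493. 211.  21.]
iris_mark 0.77 [205. 199.  65.  62.] [478. 202.  18.]
iris_mark 0.5 [204. 193.  28.  42.] [499. 205.  18.]
iris_mark 0.17 [321. 186.  60.  65.] [ 524. -161.   18.]
polar_ring 0.61 [451. 207.  36.  43.] [ 460. -558.   38.]
polar_ring 0.58 [329. 158.   6.   7.] [ 609. -184.   38.]
polar_ring 0.58 [380. 294.  36.  46.] [ 193. -337.   38.]
polar_tab 0.84 [450. 208.  28.  42.] [ 452. -539.   80.]
polar_tab 0.68 [390. 282.  10.   7.] [ 233. -357.   80.]
polar_tab 0.65 [203. 201.  61.  61.] [464. 196.  80.]
polar_tip 0.74 [327. 179.  13.  49.] [ 547. -179.   21.]
polar_tip 0.73 [388. 282.   8.  10.] [ 228. -365.   21.]
polar_tip 0.63 [452. 204.  36.  43.] [ 470. -566.   21.]
polar_mark 0.58 [322. 185.  61.  64.] [ 528. -164.   18.]
marker_pin 0.64 [268. 148.   7.   7.] [650.   7.   0.]
spare_lens 0.56 [292. 122.  17.  17.] [723. -67.  45.]
cleaner 0.5 [155. 147.  19.  18.] [628. 345.  90.]
cleaner 0.33 [267. 148.   6.   9.] [628.   6.  90.]
{'fx': 446.090095649271, 'fy': 446.090095649271, 'cx': 286.4096431057832, 'cy': 208.3160908193607, 'R': array([[ 0.0103215 , -0.99990372, -0.00927433],
       [-0.9933472 , -0.00918911, -0.11479069],
       [ 0.11469442,  0.01039744, -0.99334641]]), 't': array([ -57.62729545,  451.16562698, 1358.23446644])} [2.17647454e-01 9.76027449e-01 7.21680747e-05 1.63262975e-05] 0.6
```

View pics/top0.png

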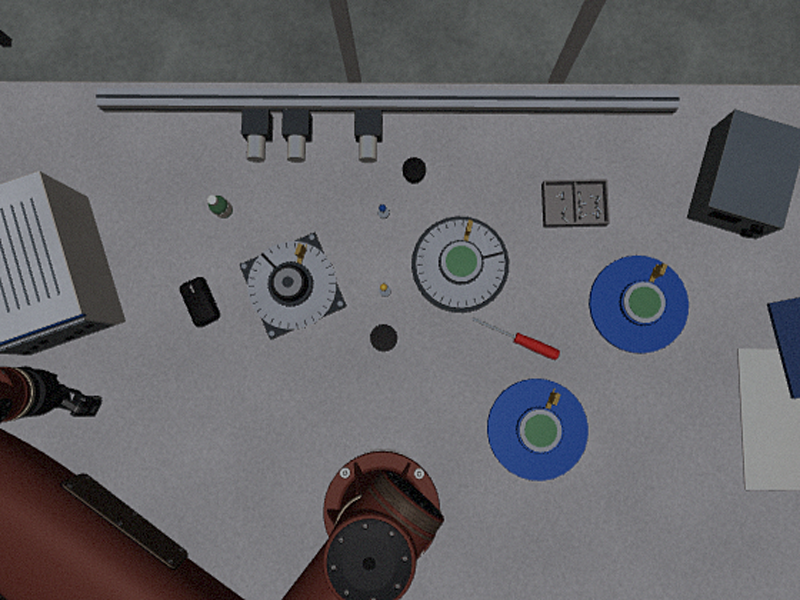

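The top view shows the iris fixture at about (290,283), with its tab at (300,252) and long mark at (270,262). The polariser is at (461,262), with its tab at (468,230) and mark at (495,256). The blue ones are decoys. I'll zoom in.

```bash
python3 - <<'E'
from h import *
a=np.load("top0.npy")
save(cv2.resize(a[145:245,165:363],None,fx=4,fy=4,interpolation=cv2.INTER_CUBIC),"crop0")
E
```

```text
(no output)
```

View pics/crop0.png

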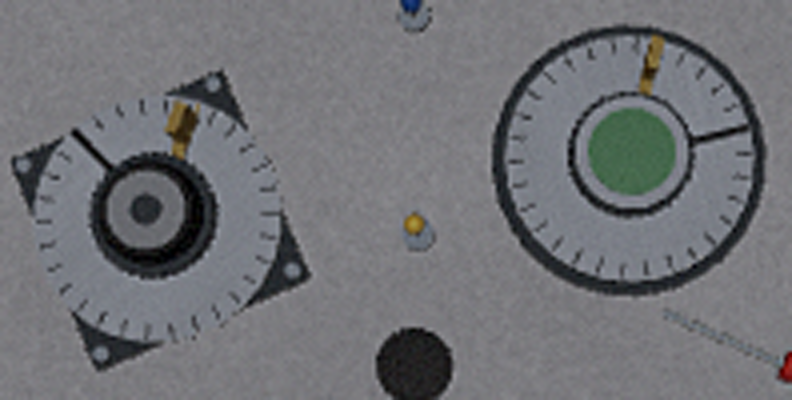

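```bash
python3 - <<'E'
from h import *
P=lambda x,y,z: px2w("top",165+x/4,145+y/4,z)
def ang(a,b): return np.degrees(np.arctan2(*(b-a)[1::-1]))
for n,c,cz,mk,tab in [("iris",(158,218),9,[(74,131),(112,172)],(184,108)),("polar",(629.5,161),8,[(747,128),(690,143)],(657,40))]:
    A=P(*c,cz); o,i=P(*mk[0],18.5),P(*mk[1],18.5); T=P(*tab,80)
    print(n,A.round(),"markdir line",ang(i,o),"from axis",ang(A,o),np.hypot(*(o-A)[:2]),"tab",T.round(),ang(A,T),np.hypot(*(T-A)[:2]))
for n,p,z in [("pinblue",(411,3),70),("pinyellow",(415,224),50),("cap",(415,366),10)]: print(n,P(*p,z).round())
E
```

```text
iris [479. 205.   9.] markdir line 43.83379328568251 from axis 44.715500019767845 94.63137969272375 tab [553. 175.  80.] -22.610618772407996 80.43560043099544
polar [ 528. -166.    8.] markdir line -74.5931286359499 from axis -74.54551301044185 94.82319286974935 tab [ 609. -181.   80.] -10.937934214322086 81.99504204817823
pinblue [638.   5.  70.]
pinyellow [471.   1.  50.]
cap [365.   1.  10.]
```

```bash
python3 -m crank '[[28,-40,0,0,0,0,0],[28,-40,0,0,0,0,0],[28,-40,0,0,0,0,0],[28,-40,0,0,0,0,0],[28,-40,0,0,0,0,0],[28,-40,0,0,0,0,0],[28,-40,0,0,0,0,0],[28,-40,0,0,0,0,0],[28,-40,0,0,0,0,0],[28,-40,0,0,0,0,0],[0,0,0,0,0,0,0]]' 20; python3 - <<'E'
from h import *
print(env.observe())
a=env.grab_frame("wrist");save(a,"w1");np.save("w1.npy",a)
m=env.camera_model("wrist");print(m)
E
```

```text
time_s: 1.7
eef_pos: [539.0, 130.1, 250.4]
tool_rot: [0.215, 0.977, 0.001, 0.002]
wrist_force: [-0.4, -0.1, 0.4]
opening: 0.1
{'time_s': 1.7, 'joints': array([ 2.37542382e-04, -4.06853043e-02, -5.00885362e-02,  1.55707987e+00,
        1.14973933e-03,  4.33537155e-01]), 'joint_velocities': array([ 0.04246176, -0.02969276, -0.02152693,  0.03032899,  0.02781805,
        0.03661814]), 'joint_efforts': array([ -3.11556101, -47.76211023,  51.82378292,  -0.59637493,
        -0.28774839,  -0.85854784]), 'eef_pos': array([538.98450679, 130.05490615, 250.44675034]), 'tool_rot': array([0.21495721, 0.97662092, 0.00102548, 0.00198238]), 'wrist_force': array([-0.36295246, -0.09690653,  0.44621606]), 'ft_torque': array([ 0.0383845 ,  0.02963674, -0.01614445]), 'opening': 0.052757000917659246}
{'fx': 340.53093253490295, 'fy': 340.53093253490295, 'cx': 279.7224363988815, 'cy': 207.56081840732887, 'R': array([[ 0.41855619,  0.90818208,  0.00400268],
       [ 0.86019972, -0.39784847,  0.31901888],
       [ 0.29131969, -0.13008422, -0.94773991]]), 't': array([-346.54866842, -451.18968772,  240.84129107])}
```

View pics/w1.png

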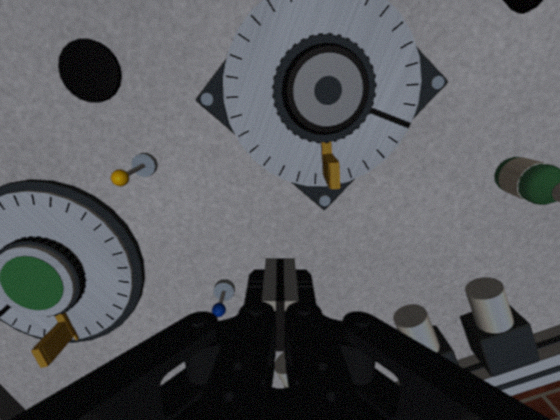

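The wrist view shows the iris barrel centre at (329,91), its mark from (370,108) to (410,125), its tab top near (336,175), and corner screws at (207,99) and (437,82).

```bash
python3 - <<'E'
from h import *
a=np.load("w1.npy")
P=lambda x,y,z: px2w("wrist",x,y,z)
A1=P(329,91,62);A2=P(322,90.5,10);o,i=P(410,125,18.5),P(370,108,18.5)
ang=lambda a,b: np.degrees(np.arctan2(*(b-a)[1::-1]))
print(A1,A2,"mark",ang(i,o),ang(A1,o),ang(A2,o),np.hypot(*(o-A1)[:2]))
A=(A1+A2)/2
b=cv2.resize(a[0:230,180:460],None,fx=2.8,fy=2.6)
# overlay tab box for candidate angles on an enlarged crop
for th,col in [(-22,(255,0,0)),(-16,(0,255,255))]:
    t=np.radians(th);e=np.array([np.cos(t),np.sin(t),0]);n=np.array([-e[1],e[0],0])
    q=[]
    for r,s in [(60,-5),(84,-5),(84,5),(60,5)]:
        X=A*[1,1,0]+r*e+s*n+[0,0,80];u,v=w2px("wrist",X);q.append([(u-180)*2.8,v*2.6])
    cv2.polylines(b,[np.int32(q)],True,col,1)
for th in (44.3,):
    t=np.radians(th);pts=[]
    for r in (51,97):
        u,v=w2px("wrist",A*[1,1,0]+[r*np.cos(t),r*np.sin(t),18.5]);pts.append([(u-180)*2.8,v*2.6])
    cv2.polylines(b,[np.int32(pts)],False,(0,255,0),1)
save(b,"w1c")
E
```

```text
[479.94654217 207.11543954  62.        ] [479.36996172 207.63901466  10.        ] mark 43.7328562737096 45.417153694208956 44.95240025999341 95.9017112270825
```

View pics/w1c.png

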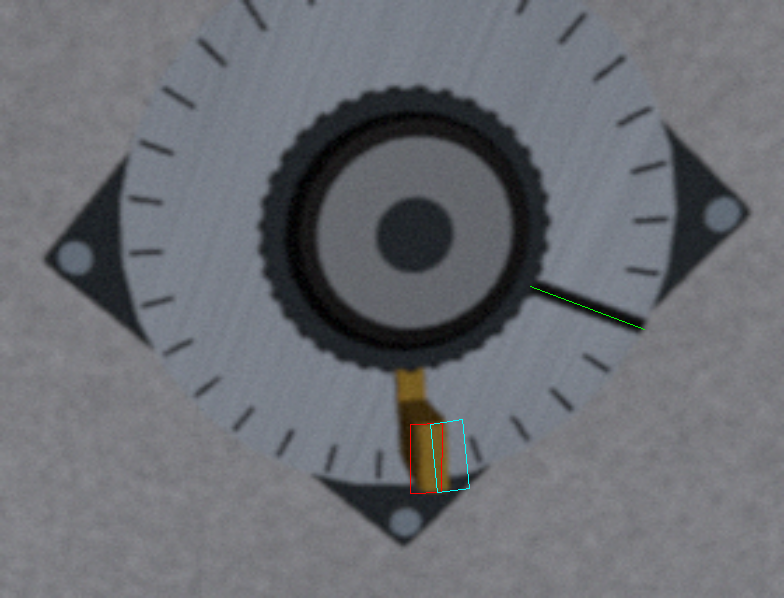

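```bash
python3 -m crank '[[0,0,-40,0,0,5,0],[0,0,-45,0,0,0,0],[0,0,-45,0,0,0,0],[0,0,-35,0,0,0,0],[0,0,-10,0,0,0,0],[0,0,0,0,0,0,0]]'
```

```text
time_s: 2.35
eef_pos: [535.7, 136.2, 73.3]
tool_rot: [0.168, 0.986, 0.003, 0.004]
wrist_force: [1.1, 0.7, -0.3]
opening: -0.1
```

```bash
python3 -m crank '[[-1,8,-3,0,0,0,0],[-1,8,-3,0,0,0,0],[3,5,0,0,0,4,0],[3,5,0,0,0,4,0],[2.5,5,0,0,0,4,0],[2,5,0,0,0,4,0],[0,0,0,0,0,0,0]]'
```

```text
time_s: 3.05
eef_pos: [549.6, 178.1, 78.1]
tool_rot: [0.023, 1.0, 0.004, 0.01]
wrist_force: [-0.4, -0.9, -0.8]
opening: -0.0
```

```bash
python3 -m crank '[[2,5,-5,0,0,4,0],[2,5,-5,0,0,4,0],[1,5.5,-3,0,0,4,0],[0.5,5.5,0,0,0,4,0],[0,5.5,0,0,0,3,0],[0,4,0,0,0,0,0],[0,0,0,0,0,0,0]]';  python3 - <<'E'
from h import *
o=env.observe();print(o["eef_pos"],o["wrist_force"])
a=env.grab_frame("wrist");b=env.grab_frame("top");save(np.hstack([a,cv2.resize(b[145:245,165:265],(420,420),interpolation=3)])[:,180:],"w2");np.save("w2.npy",a)
E
```

```text
time_s: 3.75
eef_pos: [559.5, 211.1, 73.2]
tool_rot: [-0.141, 0.99, 0.005, 0.015]
wrist_force: [-0.4, 0.2, -0.4]
opening: -0.0
[559.50746333 211.05577046  73.19453288] [-0.4264194   0.23079288 -0.44917197]
```

View pics/w2.png

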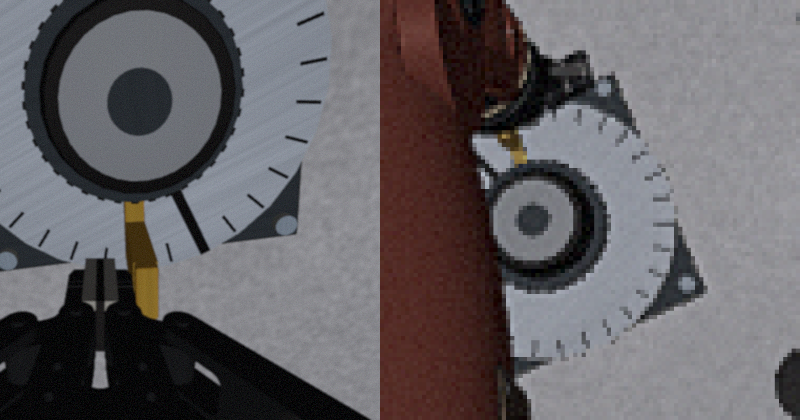

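The wrist view shows the finger back resting flush on the tab. The mark runs from (355,195) to (385,250) in full-frame pixels, and the lever root is at (314,203). I'll measure both.

```bash
python3 - <<'E'
from h import *
P=lambda x,y,z: px2w("wrist",x,y,z)
ang=lambda a,b: np.degrees(np.arctan2(*(b-a)[1::-1]))
A=P(319.5,102,62);o,i=P(385,250,18.5),P(355,195,18.5)
print("axis",A,"mark",o,ang(i,o),ang(A,o),np.hypot(*(o-A)[:2]))
# lever root strip at ring edge z~36 mid between edges; tab top face mid
for z in (33,38): r=P(315.5,203,z);print("root",ang(A,r),np.hypot(*(r-A)[:2]))
t=P(327,290,80);print("tabtop",t,ang(A,t),np.hypot(*(t-A)[:2]))
E
```

```text
axis [479.96773353 203.98702038  62.        ] mark [547.51894348 271.74292398  18.5       ] 47.03594754768303 45.08667743620905 95.67668701464737
root 20.096925241881458 50.029440095040954
root 19.54670738132576 48.22718545461143
tabtop [545.54648161 226.95639193  80.        ] 19.303128970946567 69.4849928271368
```

```bash
python3 -m crank '[[-1,5,-2,0,0,5,0],[-2,5,-2,0,0,5,0],[-2,5,0,0,0,5,0],[-2.5,5,0,0,0,4,0],[-2.5,4,0,0,0,2,0],[0,0,0,0,0,0,0]]';  python3 - <<'E'
from h import *
o=env.observe();print(o["eef_pos"],o["wrist_force"])
a=env.grab_frame("wrist");save(cv2.resize(a[:330,160:460],None,fx=1.8,fy=1.8),"w3");np.save("w3.npy",a)
m=env.camera_model("wrist");np.savez("w3m.npz",R=m["R"],t=m["t"])
E
```

```text
time_s: 4.45
eef_pos: [552.7, 234.5, 72.1]
tool_rot: [-0.321, 0.947, 0.007, 0.018]
wrist_force: [0.1, -0.3, -0.1]
opening: -0.2
[552.69333382 234.49010433  72.13838272] [ 0.12869063 -0.29762888 -0.14031078]
```

View pics/w3.png

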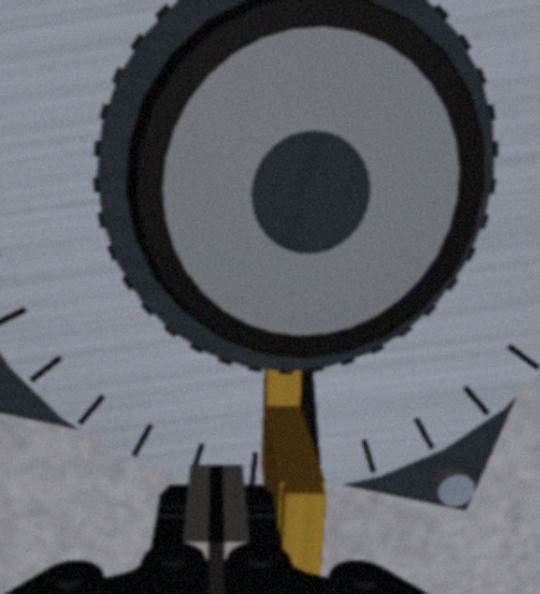

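The lever root is at crop (284,385). The long mark's right edge shows from (313,372) to (319,450), just to the counter-clockwise side.

```bash
python3 - <<'E'
from h import *
P=lambda x,y,z: px2w("wrist",160+x/1.8,y/1.8,z)
ang=lambda a,b: np.degrees(np.arctan2(*(b-a)[1::-1]))
A=P(311,191,62);A2=np.array([479.8,205.5,0]);print(A)
for z in (33,37):
  r=P(284.5,385,z);print("root",ang(A,r),ang(A2,r),np.hypot(*(r-A)[:2]))
for q in [(313,375),(319,450)]:
  r=P(*q,18.2);d=np.hypot(*(r-A)[:2]);print("mark ccw edge",ang(A,r),ang(A2,r),d,"ctr",ang(A,r)-np.degrees(3/d))
E
```

```text
[479.54650459 204.05099212  62.        ]
root 37.23903041832316 36.15875977759599 54.1203090031266
root 36.69954910050009 35.574900932914545 52.532458045152914
mark ccw edge 47.57265350514908 46.7698389470898 57.65141620581956 ctr 44.59115973012025
mark ccw edge 46.73899519043541 46.17511483077083 83.3710180965603 ctr 44.6772794711891
```

```bash
python3 -m crank '[[-2,3.5,0,0,0,3,0],[-2,3.5,0,0,0,3,0],[-1,2,0,0,0,1.5,0],[0,0,0,0,0,0,0],[0,0,0,0,0,0,0]]';  python3 - <<'E'
from h import *
o=env.observe();print(o["eef_pos"],o["wrist_force"])
a=env.grab_frame("wrist");save(cv2.resize(a[:330,160:460],None,fx=1.8,fy=1.8),"w4");np.save("w4.npy",a)
E
```

```text
time_s: 5.0
eef_pos: [548.3, 242.7, 72.4]
tool_rot: [-0.379, 0.925, 0.008, 0.017]
wrist_force: [0.1, 0.5, 0.3]
opening: 0.1
[548.29921327 242.72187322  72.43913191] [0.13796706 0.46249585 0.30200299]
```

View pics/w4.png

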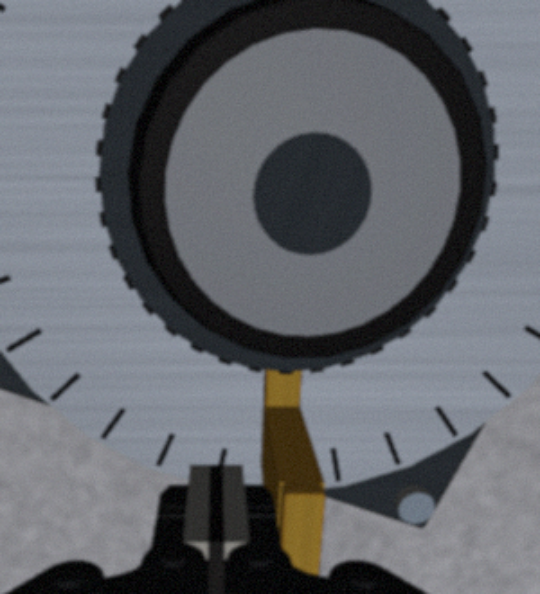

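The mark is now hidden under the lever. I'll back off clockwise, rise, and check from an unoccluded view.

```bash
python3 - <<'E'
from h import *
P=lambda x,y,z: px2w("wrist",160+x/1.8,y/1.8,z)
A=P(313,193,62)
for z in (33,37):
  r=P(284.5,385,z);print(A,np.degrees(np.arctan2(*(r-A)[1::-1])))
E
python3 -m crank '[[6,-12,0,0,0,0,0],[8,-15,0,0,0,0,0],[5,-10,15,0,0,0,0],[0,0,40,0,0,-4,0],[0,-10,40,0,0,-8,0],[0,-20,20,0,0,-8,0],[0,-20,0,0,0,-8,0],[0,0,0,0,0,-4,0],[0,0,0,0,0,0,0]]';  python3 - <<'E'
from h import *
o=env.observe();print(o["eef_pos"],o["tool_rot"])
a=env.grab_frame("wrist");np.save("w5.npy",a)
m=env.camera_model("wrist");print(w2px("wrist",[479.8,205,18]),w2px("wrist",[543,268,18]))
u,v=map(int,w2px("wrist",[520,240,18]));print(u,v)
y0,x0=max(0,min(v-100,220)),max(0,min(u-130,300));print(x0,y0)
save(cv2.resize(a[y0:y0+200,x0:x0+260],None,fx=3,fy=3,interpolation=3),"w5")
E
```

```text
[479.51693529 204.17908694  62.        ] 43.96859884000021
[479.51693529 204.17908694  62.        ] 43.41382081844523
time_s: 5.95
eef_pos: [571.5, 142.9, 199.9]
tool_rot: [-0.094, 0.995, 0.004, 0.022]
wrist_force: [-0.1, 0.4, 0.3]
opening: -0.3
[571.50311953 142.87977478 199.94073564] [-0.09445019  0.99527535  0.00364967  0.02219944]
(np.float64(371.881401193909), np.float64(87.92363487455474)) (np.float64(418.4361071821936), np.float64(173.78629576029658))
396 143
266 43
```

View pics/w5.png

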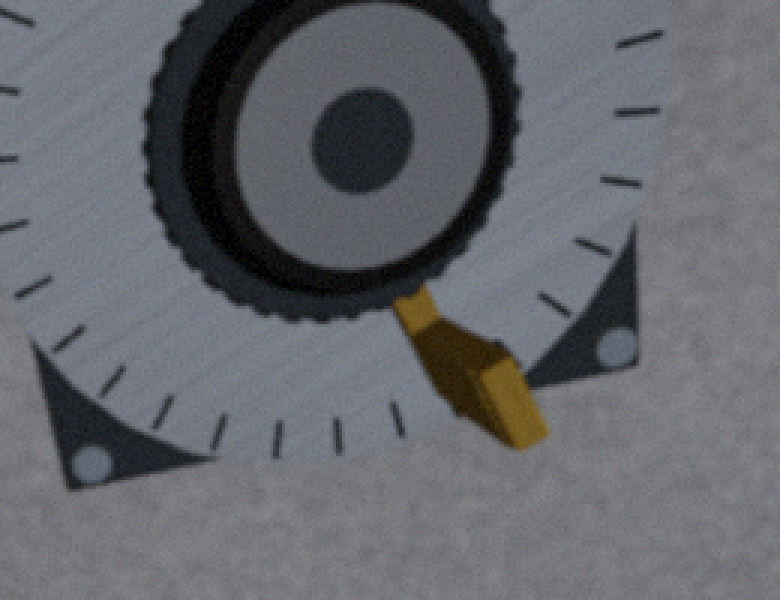

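```bash
python3 - <<'E'
from h import *
P=lambda x,y,z: px2w("wrist",266+x/3,43+y/3,z)
ang=lambda a,b: np.degrees(np.arctan2(*(b-a)[1::-1]))
A=P(362,140,62);print(A)
for z in (33,37): print("root",ang(A,P(416,308,z)))
print("tabtop",ang(A,P(514,404,80)),P(514,404,80), "axisdir",ang(P(493,363,80),P(534,443,80)))
for q in [(503,345),(455,405)]:
  r=P(*q,18.2);print(ang(A,r),np.hypot(*(r-A)[:2]))
# tick angles near mark
for q in [(555,304),(593,246),(398,420),(338,437)]:
  r=P(*q,18.2);print("tick",ang(A,r),np.hypot(*(r-A)[:2]))
E
```

```text
[479.81268054 204.30270519  62.        ]
root 43.38553097647175
root 42.46393104619389
tabtop 43.61146467646881 [531.41596888 253.46354574  80.        ] axisdir 44.47900116860269
57.14605596780795 85.88692207217267
43.759419668661366 92.8890097356728
tick 68.89789174692571 88.89023860435339
tick 80.90012254978231 88.66809607577639
tick 32.95696825119942 89.36608591694728
tick 20.96635084470279 89.70544161398313
```

Ticks fall on a 12° grid, which puts the iris mark at 44.95°, with the lever at about 43.5°, an offset of about 2 mm. That is inside tolerance. On to the polariser.

```bash
python3 -m crank '[[5,-40,0,0,0,-4,0],[5,-40,0,0,0,-4,0],[5,-40,0,0,0,-4,0],[5,-40,0,0,0,-4,0],[5,-40,0,0,0,-4,0],[3,-40,0,0,0,-2,0],[2,-20,0,0,0,0,0],[0,0,0,0,0,0,0],[0,0,0,0,0,0,0]]';  python3 - <<'E'
from h import *
o=env.observe();print(o["eef_pos"],o["tool_rot"])
a=env.grab_frame("wrist");np.save("w6.npy",a)
A=np.array([528,-166.,0]);u,v=map(int,w2px("wrist",A+[40,0,18]));print(u,v)
y0,x0=max(0,min(v-120,180)),max(0,min(u-160,240));print(x0,y0)
save(cv2.resize(a[y0:y0+240,x0:x0+320],None,fx=2.5,fy=2.5,interpolation=3),"w6")
E
```

```text
time_s: 6.9
eef_pos: [600.8, -127.9, 201.3]
tool_rot: [0.092, 0.996, -0.0, 0.022]
wrist_force: [0.5, -0.0, 0.2]
opening: -0.2
[ 600.84336495 -127.91871636  201.30995791] [ 9.16862815e-02  9.95542113e-01 -1.75372008e-04  2.21245715e-02]
229 151
69 31
```

View pics/w6.png

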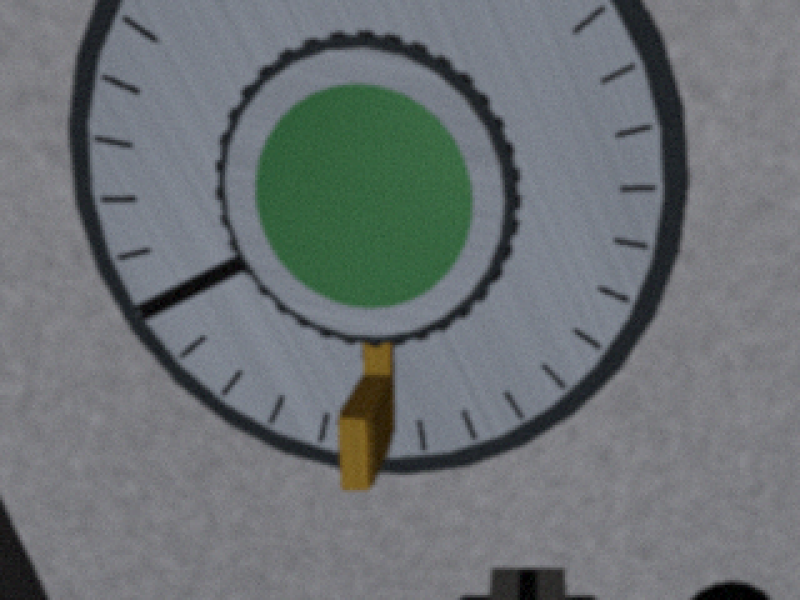

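The polariser's glass centre is at crop (364,195). The mark runs from (143,311) to (242,264), the lever root is at (377,357), and the tab top is near (357,452).

```bash
python3 - <<'E'
from h import *
P=lambda x,y,z: px2w("wrist",69+x/2.5,31+y/2.5,z)
ang=lambda a,b: np.degrees(np.arctan2(*(b-a)[1::-1]))
A=P(364,195,44);print(A)
for z in (33,37): print("root",ang(A,P(377.5,357,z)))
print("tabtop",ang(A,P(356,452,80)),P(356,452,80))
o,i=P(143,311,18.2),P(242,264,18.2);print("mark",ang(A,o),ang(A,i),ang(i,o),np.hypot(*(o-A)[:2]))
for q in [(134,254),(118,199),(193,346),(232,382),(277,409),(421,435),(586,339),(638,188)]:
  r=P(*q,18.2);print("tick",ang(A,r),np.hypot(*(r-A)[:2]))
E
```

```text
[ 529.12320301 -164.81435377   44.        ]
root -11.52530476988881
root -10.799256708038342
tabtop -11.351558223805144 [ 599.99126084 -179.04151866   80.        ]
mark -74.46267889564977 -72.98364391212729 -76.46055881931375 96.42074742050494
tick -86.15924903447683 89.31377908581247
tick -98.23619431965191 89.00554919260885
tick -62.43295662416755 89.58061074848058
tick -50.59238804747516 90.10132843685696
tick -38.62669580707183 90.14017047063616
tick -3.544812248108648 90.62744534209997
tick 43.53209958791916 89.75184700365564
tick 79.57312695086875 89.0816178251429
```

```bash
python3 -m crank '[[0,0,-40,0,0,0,0],[0,0,-40,0,0,0,0],[0,0,-35,0,0,0,0],[0,0,-15,0,0,0,0],[0,0,-3,0,0,0,0],[0,0,0,0,0,0,0]]'; python3 -m crank '[[2,-6,0,0,0,0,0],[1,-6,0,0,0,0,0],[1,-6,0,0,0,0,0],[0,-6,0,0,0,-2,0],[0,-6,0,0,0,-4,0],[-1,-6,0,0,0,-4,0],[0,0,0,0,0,0,0]]'
```

```text
time_s: 7.55
eef_pos: [602.0, -121.0, 68.0]
tool_rot: [0.085, 0.996, -0.0, 0.024]
wrist_force: [-0.5, -0.3, 0.0]
opening: -0.0
time_s: 8.25
eef_pos: [609.6, -163.1, 76.0]
tool_rot: [0.178, 0.984, -0.005, 0.029]
wrist_force: [-0.4, -0.9, -0.6]
opening: 0.4
```

```bash
python3 -m crank '[[-2,-5,-3,0.4,1,-2,0],[-2,-5,-3,0.4,1,-3,0],[-2,-5,-2,0.4,1,-3,0],[-2.5,-5,0,0,0.5,-4,0],[-3,-5,0,0,0,-4,0],[-3,-4,0,0,0,-3,0],[0,0,0,0,0,0,0]]'
```

```text
time_s: 8.95
eef_pos: [597.2, -194.2, 69.0]
tool_rot: [0.345, 0.939, -0.0, -0.004]
wrist_force: [-0.2, 0.5, -0.1]
opening: -0.1
```

```bash
python3 -m crank '[[-1,-5,0,0,0,-4,0],[-2,-5,0,0,0,-4,0],[-3,-5,0,0,0,-4,0],[-3,-5,0,0,0,-4,0],[-3.5,-4,0,0,0,-4,0],[-3,-3,0,0,0,-2,0],[0,0,0,0,0,0,0]]';  python3 - <<'E'
from h import *
o=env.observe();print(o["eef_pos"],o["tool_rot"],o["joints"])
a=env.grab_frame("wrist");np.save("w7.npy",a)
save(cv2.resize(a[:330,100:460],None,fx=1.8,fy=1.8),"w7")
E
```

```text
time_s: 9.65
eef_pos: [581.4, -219.7, 68.3]
tool_rot: [0.519, 0.855, 0.003, -0.006]
wrist_force: [1.1, -0.5, -0.6]
opening: 0.1
[ 581.41693174 -219.69571514   68.30575741] [ 0.51874628  0.85490042  0.0025528  -0.00640749] [-0.57355233  0.23053621 -0.09550548  1.25770845  0.00474273  0.51721349]
```

View pics/w7.png

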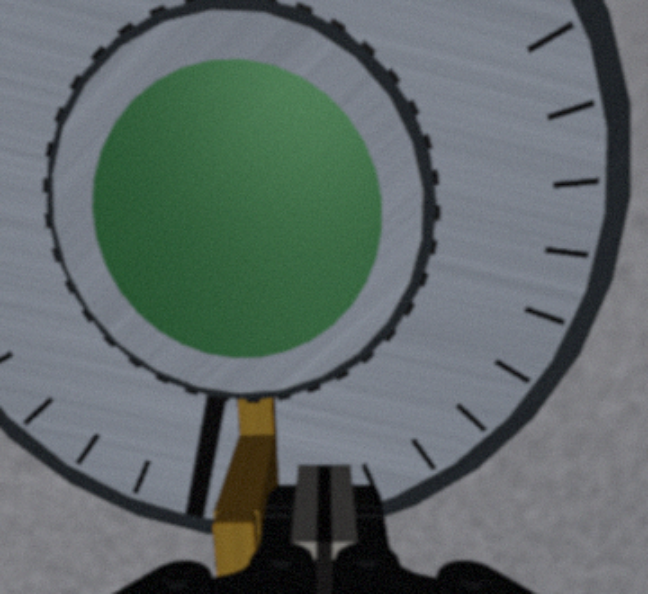

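The mark now shows just clockwise of the tab, from (196,515) to (214,400). The glass centre is at (238,207) and the lever root at (256,415).

```bash
python3 - <<'E'
from h import *
P=lambda x,y,z: px2w("wrist",100+x/1.8,y/1.8,z)
ang=lambda a,b: np.degrees(np.arctan2(*(b-a)[1::-1]))
A=P(238,207.5,44);print(A)
for z in (33,37): print("root",ang(A,P(256,415,z)))
print("tabtop",ang(A,P(236,547,80)))
o,i=P(196,513,18.2),P(214,402,18.2);print("mark",ang(A,o),ang(A,i),ang(i,o),np.hypot(*(o-A)[:2]))
for q in [(143,477),(89,448),(473,417),(544,315)]:
  r=P(*q,18.2);print("tick",ang(A,r),np.hypot(*(r-A)[:2]))
E
```

```text
[ 529.47681916 -163.25553747   44.        ]
root -61.241014145098454
root -60.708304438289936
tabtop -61.11921042934888
mark -74.77268646197136 -75.22234781230796 -74.08369468480596 98.38607980872818
tick -86.35592188595696 91.10717161515103
tick -98.21415577691774 90.36195994652002
tick -16.20752092920059 90.88172044848316
tick 7.173134680987416 89.41901735483147
```

```bash
python3 -m crank '[[-3,-3,0,0,0,-3,0],[-4,-3,0,0,0,-3,0],[-4,-2.5,0,0,0,-3,0],[-3,-2,0,0,0,-2,0],[0,0,0,0,0,0,0],[0,0,0,0,0,0,0]]';  python3 - <<'E'
from h import *
o=env.observe();print(o["eef_pos"],o["tool_rot"])
a=env.grab_frame("wrist");np.save("w8.npy",a)
save(cv2.resize(a[:330,100:460],None,fx=1.8,fy=1.8),"w8")
E
```

```text
time_s: 10.3
eef_pos: [568.0, -229.3, 68.2]
tool_rot: [0.596, 0.803, 0.003, -0.006]
wrist_force: [0.9, 0.4, 0.2]
opening: -0.7
[ 568.02884884 -229.25892564   68.16772329] [ 0.59600769  0.80294794  0.00341012 -0.00614924]
```

View pics/w8.png

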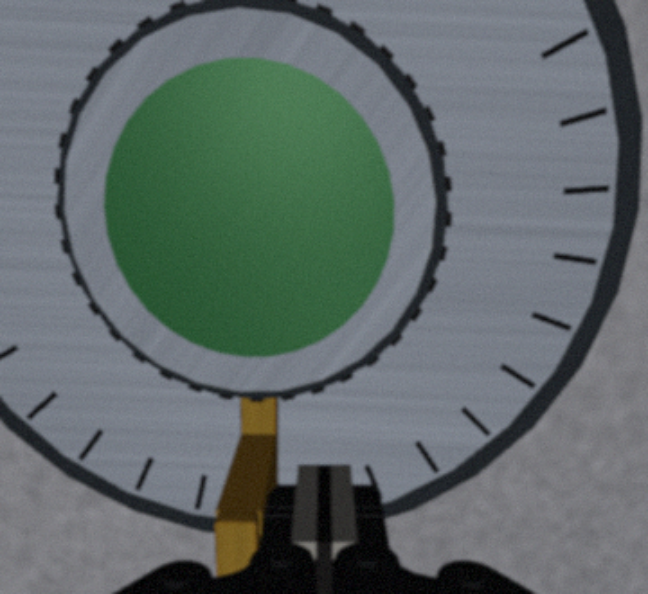

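```bash
python3 - <<'E'
from h import *
P=lambda x,y,z: px2w("wrist",100+x/1.8,y/1.8,z)
ang=lambda a,b: np.degrees(np.arctan2(*(b-a)[1::-1]))
A=P(249.5,207,44);print(A)
for z in (33,37): print("root",ang(A,P(259,415,z)))
print("tabtop",ang(A,P(238,547,80)))
for q in [(201,492),(144,474),(427,457),(475,420),(551,321)]:
  r=P(*q,18.2);print("tick",ang(A,r),np.hypot(*(r-A)[:2]))
E
```

```text
[ 529.86875497 -163.34114494   44.        ]
root -73.85495875139307
root -73.40106285064648
tabtop -73.78511478905337
tick -86.88614549686146 91.16969962526078
tick -98.63845449163568 91.10265995654942
tick -40.17228399893171 91.01080458184677
tick -28.319926431608547 90.16792027150728
tick -4.788954206095758 89.63137346564702
```

Both levers look about 1–1.5° short. I'll back off and put the camera outside each needle tip, where the tab doesn't hide it, then combine both into the last picture.

```bash
python3 -m crank '[[12,8,0,0,0,0,0],[15,10,0,0,0,0,0],[10,5,20,0,0,0,0],[0,0,40,0,0,0,0],[0,0,40,0,0,0,0],[0,-30,30,0,0,0,0],[0,-40,0,0,0,0,0],[-7,-40,0,0,0,0,0],[-10,-30,0,0,0,0,0],[0,0,0,0,0,0,0],[0,0,0,0,0,0,0]]';  python3 - <<'E'
from h import *
o=env.observe();print(o["eef_pos"],o["tool_rot"])
m=env.camera_model("wrist");print(-np.array(m["R"]).T@m["t"])
a=env.grab_frame("wrist");np.save("w9.npy",a);import pickle;pickle.dump(m,open("w9.pkl","wb"))
for X in [(529.4,-164.5,44),(553,-249,20)]: print(w2px("wrist",X))
E
```

```text
time_s: 11.45
eef_pos: [595.5, -342.0, 202.4]
tool_rot: [0.59, 0.807, 0.003, -0.006]
wrist_force: [-0.3, 0.3, -0.0]
opening: -0.3
[ 595.48934643 -341.9852113   202.35571387] [ 0.59047408  0.80702867  0.00278094 -0.00611223]
[ 571.15351671 -265.24906863  326.52211482]
(np.float64(267.1960520378718), np.float64(-65.12274585413289))
(np.float64(265.67731146602733), np.float64(73.03112410991386))
```

```bash
python3 -m crank '[[2,48,0,0,0,4,0],[2,48,0,0,0,4,0],[2,48,0,0,0,4,0],[2,48,0,0,0,4,0],[2,48,0,0,0,4,0],[2,48,0,0,0,4,0],[2,48,0,0,0,4,0],[2,48,0,0,0,4,0],[2,48,0,0,0,4,0],[2,48,0,0,0,4,0],[2,40,0,0,0,4,0],[2,30,0,0,0,2,0]]'; python3 -m crank '[[0,10,0,0,0,0,0],[0,0,0,0,0,0,0],[0,0,0,0,0,0,0]]';  python3 - <<'E'
from h import *
import pickle
o=env.observe();print(o["eef_pos"],o["tool_rot"])
m=env.camera_model("wrist");print(-np.array(m["R"]).T@m["t"])
a=env.grab_frame("wrist");np.save("w10.npy",a);pickle.dump(m,open("w10.pkl","wb"))
u,v=w2px("wrist",(542,267,20));print(u,v)
def crop(a,u,v):
    x0=int(np.clip(u-50,0,460));y0=int(np.clip(v-65,0,290));print(x0,y0)
    return cv2.resize(a[y0:y0+130,x0:x0+100],None,fx=4,fy=4,interpolation=3)
save(np.hstack([crop(np.load("w9.npy"),266,73),crop(a,u,v)]),"fin")
E
```

```text
time_s: 12.7
eef_pos: [613.6, 233.6, 201.0]
tool_rot: [0.205, 0.979, 0.001, -0.007]
wrist_force: [0.8, -0.4, -0.3]
opening: -0.2
time_s: 13.0
eef_pos: [610.9, 250.7, 200.5]
tool_rot: [0.2, 0.98, 0.001, -0.007]
wrist_force: [0.4, -0.9, -0.3]
opening: 0.2
[610.90137874 250.732144   200.47979321] [ 2.00415408e-01  9.79683317e-01  7.39077324e-04 -7.32911892e-03]
[537.39282121 282.89082636 324.79653634]
265.46132880943577 111.86573891441391
216 8
215 46
```

View pics/fin.png

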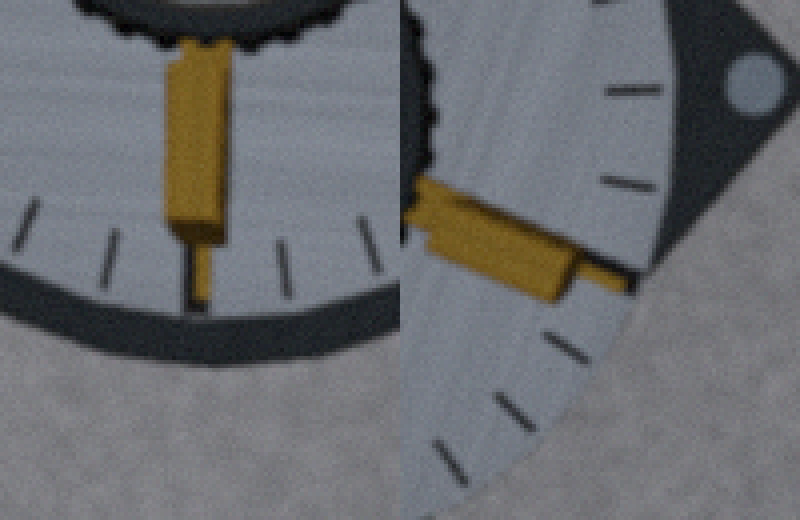

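Both needles lie on their long marks. In the left half of the picture the polariser needle is at about x=202, with the mark centred near 196. In the right half the iris needle is at (605,278), also over its mark. Each offset is about 2 mm or less, so I'm handing in.

```bash
python3 -c "
from bench import env
print(env.finish_job())"
```

```text
the job is handed in; nothing more can be done
None
```

I pushed both levers onto their long marks with the outside of the shut fingers and handed the job in at about 13 s. The iris lever went about 64° counter-clockwise and the polariser lever about 62° clockwise.

- **Needle position:** the last close-up shows each needle overlapping its mark by eye, both roughly 1.5–2 mm short of centre (limit 5 mm). The lever angles I measured were also about 1–1.5° short, which agrees. Measurements from different views varied by about 1°. I left the levers there and did not nudge them further.
- **Tabs and clearance:** the wrist force read about 1 N or less at every check, and the gripper stayed shut, so nothing was pinched. At hand-in the arm stood clear, with the TCP about 200 mm above the bench.
- **Not checked:** I did not measure the loose things again at the end, but the tool stayed above them or away from them throughout.

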